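# Gauge a chocolate mould: zero, then hold it in the corner

### The job

Check the width of the chocolate mould on the bench gauge: take the probe from its stand and, with nothing touching the brass plunger, press the recessed zero button fully down with the probe's tip. Then, touching the mould only with the probe in the gripper, slide it flush against the fence, plunger fully in, and press it firmly against fence and bed together with one diagonal push. Finish while holding that push, and leave the jar, bowl and spatula alone.

Things in the scene. Friction and masses are not known exactly. Their poses are not given: they have to be found in the camera images.
- mould: Loose white plastic mould, 120 (x) x 200 (y) x 24 mm, 0.3 kg, open side up on the bed. Origin: centre of underside. Six open cavities 48 (x) x 56 (y) x 14 mm deep (floors at z = 10), upright walls 8 mm thick; cavity centres x = -28, 28, y = -64, 0, 64 mm. At the start its +x side faces the fence, up to 15 degrees askew, its middle 40 to 65 mm off.
- probe: Loose stylus of about 90 g standing upright in its stand: steel pin of 8 mm diameter with a round end, 50 mm long, below a black square handle 20 x 20 mm and 60 mm tall. Origin: the pin's tip; z points up along the probe to the handle, which spans z = 50 to 110 mm; x and y are square to the handle's faces.
- probe_tip (a point): The very end of the probe's pin (same point as the probe's origin).
- stand: Fixed wooden block 60 x 60 x 60 mm with an upright round through-hole of 13 mm; the probe's pin hangs in it and the handle rests on the block's top. Origin: centre of its underside; may be left or right of the gauge.
- gauge: Bench gauge, fixed to the counter. Origin on the counter in line with the fence's face, midway along it; x points from the bed squarely into the fence, y along the fence, z up. Behind the fence (x = 16 to 78, y = -50 to 50 mm) its grey readout box, 48 mm tall; in its top a dark display and, at x = 47, y = -26 mm, the round well of the zero button.
- bed: The gauge's flat dark steel bed, same origin and axes as the gauge: top face 12 mm above the counter, from x = -210 to 16 mm, y = -130 to 130 mm.
- fence: The gauge's fixed steel fence along the bed's far edge, same origin and axes as the gauge: its face towards the bed is the plane x = 0, 240 mm long, from the bed's top (z = 12) to z = 42 mm, 15 mm thick.
- fence_foot (a point): Point on the line where fence face and bed top meet, midway along the fence.
- plunger (a joint): Spring plunger, brass, 8 mm diameter, sticking 6 mm out of the middle of the fence's face at z = 24 mm. 0 = fully out, 0.006 m = pushed in flush with the fence; 0.5 N to start, 2 N fully in.
- zero (a joint): Spring zero button in the readout box: black cap of 13 mm diameter, 6 mm down a round well of 17 mm diameter. 0 = up, 0.004 m = fully pressed (downwards); 1.4 N to start, about 4.2 N fully down; springs back.
- zero_top (a point): Centre of the zero button's upper face (moves down with it); 42 mm above the counter when up.
- jar: Bystander: amber glass jar, 64 mm diameter, 110 mm tall, origin under its centre.
- bowl: Bystander: round steel bowl, 150 mm across, 55 mm tall, origin under its centre.
- spatula: Bystander: spatula about 240 mm long, lying flat along its x axis.
There are look-alikes about, which are no part of the job. Of the things shaped like the mould, the white one is meant.

How it is judged:
By the outcome, as a careful person would: the job done as asked, in the order asked, and still so for the second after the job is handed in, while the arm keeps its last pose, push and grip.
It also fails if it takes over 53 s, if anything falls off the work surface, if the arm or the gripper's body presses on something with over 40 N, if the wrist force passes 120 N, or if a joint passes its speed limit or range.

### The arm

A 6-joint arm with a two-finger parallel gripper is mounted at the origin on the work surface. World frame = base frame: x ahead of the robot, y to its left, z up, the work surface at z = 0. Lengths are in m, angles in degrees, forces in N, time in s.
With the tool pointing down it reaches from about 0.4 to 0.825 m from the base axis. Payload 7 kg.
Tool frame: the origin (TCP) lies on the centre line of the jaws, within the pads' length; the fingertips stand 8 mm ahead of it and the grasp point (between the pads) lies 11 mm behind it; z points along the fingers, y is the line along which they close (so a half turn about z gives the same grasp; the last joint's range is limited). The gripper opens to 88 mm and grips with 3 to 60 N. Pads are 19 mm wide; open, the fingers measure 130 mm over their backs; the gripper's body (78 mm by 193 mm) begins 47 mm behind the grasp point.
Start: joints at [-55.17, 20.546, 0.682, 0, -70.136, -16.507], TCP at [0.212, -0.641, 0.235] pointing down, gripper open.
Joint ranges: [-176.03, 176.03], [-82.01, 121.73], [-58.28, 71.71], [-173.87, 95.51], [-174.79, -0.11], [-173.66, 173.66]. Speed limits (degrees/s): [136.94, 136.94, 172.46, 180, 180, 180].

### API

Orientations are given as [roll, pitch, yaw] about the fixed x, y, z axes, in that order (R = Rz(yaw) Ry(pitch) Rx(roll)).
In Python, from plant import ctrl, vision gives the robot as it stands. The module is installed in compiled form; this text tells all that it offers.
- The arm moves only by the tool move_arm, never from a script. Its argument "moves" is one flat list of numbers, 7 for each row, row after row: the finger opening in cm, from 0 to 8.76, then the shift along the tool's x, y, z in cm, then the turn, a rotation vector about the tool's x, y, z in rad. A call has 1 to 8 rows; each row shifts and turns the commanded pose from where the row before left it, along the tool's axes as they then stand; what a row does not reach is not made up. A row lasts 1/10 s, in which the tool goes at most 50 mm and 8.59 degrees, less where a joint would pass 70% of its speed; a pose out of reach is approached as far as the arm can. A call with a gripper value outside its range is refused whole. The fingers move at their own pace and stop on an object; the grip force is fixed at half the most. Time passes only in rows, so rows that do not move let the fingers close. It gives the time, the measured TCP pose, the force, the opening and the grip force at its end, in the units of the state.
- ctrl.get_obs(): the state, without advancing time (a new reading comes with each control period).
- vision.snapshot(name): name is "scene" or "top"; returns (picture, depth): 400x640x3 uint8, red, green, blue; 400x640 float32, m along the optical axis (not along the pixel's ray), 0 where there is no reading.
- vision.camera_model(name): a dict with "vertical_fov" (degrees; the focal length in pixels is half the picture's height over the tangent of half this angle, whatever the lens; pixels are square), "cx", "cy" (the principal point, pixels), "cam_to_world" (4x4, takes a point from camera to world coordinates). Camera axes: x right, y down, z forward; pixel columns grow to the right and rows downward; lengths in m; the calibration is good to about 2 mm. A picture is of the moment at which its call begins. camera_model takes no time and is no camera call.
- ctrl.close_job(): hands the job in; it is judged then, once.
The state is a dict: "clock": time; "joint_pos": joint angles; "qvel": joint speeds; "tau": joint torques, N m; "tool_pos": TCP position; "orientation": TCP orientation; "force": force on the tool from outside, world axes, zero at the start; "moment": the same for the moment, N m; "opening": finger opening in m; "gripper_force": force on a finger pad.
Only numpy, scipy, OpenCV 4.12 (cv2) and the standard library are available. Lean on these libraries where they do the work, as an engineer would, in place of code of your own. Each camera call takes 0.05 s, during which the arm holds its last target. There are 200 camera calls.

## Working session

There is one attempt and no reset: what is moved stays moved. The work goes in short steps, Python scripts to look and compute and a tool call to move; the robot and the scene stay as the last step left them, time stands still between calls to the robot, and variables do not carry over. Pictures are saved under pics/ and viewed, at most 10 in all, crops included, and the job is handed in when it is done.

Besides the shell and the picture viewer there is one more tool, called by a JSON object that holds its "api" and its "payload". move_arm: Moves the arm, as the interface text tells. Its arguments: {"type":"object","properties":{"moves":{"type":"array"}},"required":["moves"]}

```bash
mkdir -p pics; cat > h.py <<'E'
import numpy as np, cv2
from plant import ctrl, vision
def snap(n):
    p,d=vision.snapshot(n); m=vision.camera_model(n); return p,d,m
def f_of(m): return 200/np.tan(np.radians(m["vertical_fov"]/2))
def ray(m,u,v,z):
    T=np.array(m["cam_to_world"]); f=f_of(m)
    r=T[:3,:3]@np.array([(u-m["cx"])/f,(v-m["cy"])/f,1]); o=T[:3,3]
    return o+r*(z-o[2])/r[2]
def cloud(d,m):
    T=np.array(m["cam_to_world"]); f=f_of(m); v,u=np.mgrid[0:400,0:640]
    P=np.stack([(u-m["cx"])/f*d,(v-m["cy"])/f*d,d],-1)
    return P@T[:3,:3].T+T[:3,3]
def proj(m,p):
    T=np.array(m["cam_to_world"]); q=T[:3,:3].T@(np.array(p)-T[:3,3]); f=f_of(m)
    return m["cx"]+f*q[0]/q[2], m["cy"]+f*q[1]/q[2]
E
python3 - <<'E'
from h import *
for n in ("scene","top"):
    p,d,m=snap(n); cv2.imwrite(f"pics/{n}0.png",p[:,:,::-1]); np.savez(f"{n}0.npz",p=p,d=d)
    print(n,m)
print(ctrl.get_obs())
E
```

```text
scene {'vertical_fov': 49.71734450032436, 'cx': 318.9755112812371, 'cy': 207.1889097167065, 'cam_to_world': array([[ 0.85275916,  0.32380488, -0.40981974,  1.01369122],
       [ 0.52221482, -0.54310714,  0.65751526, -0.64889609],
       [-0.00966937, -0.7747161 , -0.63223529,  0.6834864 ],
       [ 0.        ,  0.        ,  0.        ,  1.        ]])}
top {'vertical_fov': 50.439179597818516, 'cx': 324.21285315162766, 'cy': 197.92363173683887, 'cam_to_world': array([[ 0.02741091, -0.99564817,  0.08906947,  0.56357748],
       [-0.99928549, -0.0249731 ,  0.02836998, -0.00674337],
       [-0.02602218, -0.08978348, -0.9956213 ,  1.02535978],
       [ 0.        ,  0.        ,  0.        ,  1.        ]])}
{'clock': 0.1, 'joint_pos': array([-5.51716217e+01,  2.05855649e+01,  6.39753401e-01, -1.71739740e-02,
       -7.01367320e+01, -1.65060832e+01]), 'qvel': array([ 0.03036722, -0.12180896,  0.07089103,  0.16053961, -0.00510467,
        0.01780895]), 'tau': array([-1.89163648e-04, -5.84160554e+01,  2.93754494e+01,  7.01556221e+00,
        1.01985218e-02, -5.14807482e-05]), 'tool_pos': array([ 0.21202379, -0.64038863,  0.23374363]), 'orientation': array([ 1.79916271e+02, -7.97376197e-03, -1.61683546e+02]), 'force': array([-1.12112658,  1.00239741, -0.31364331]), 'moment': array([-0.03850808, -0.04339648,  0.03575081]), 'gripper_force': 0.0, 'opening': 0.08796865116442829}
```

View pics/scene0.png

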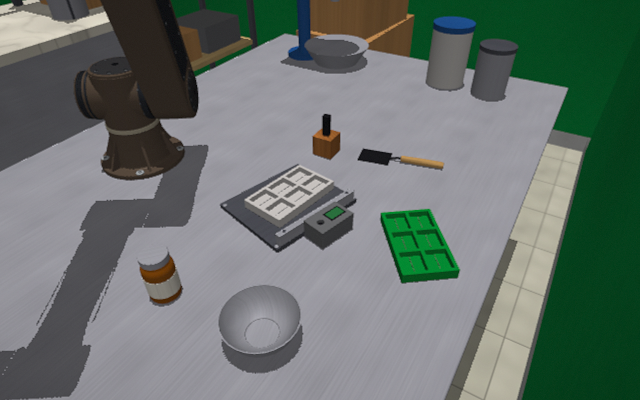

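View pics/top0.png

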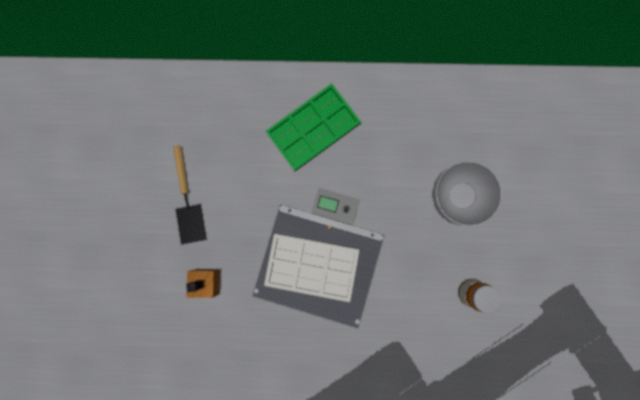

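Top view: white mould at (312,268) on the bed, with the fence at row ~222, the zero well at (347,209) and the stand with probe at (202,284). Two things are mould-shaped: the white one at (312,268) and the green one at (313,127). The white one fits, being named white and lying on the gauge bed. I'll confirm it in a crop while measuring.

```bash
python3 - <<'E'
from h import *
z=np.load("top0.npz"); p,d=z["p"],z["d"]; m=vision.camera_model("top"); C=cloud(d,m)
hsv=cv2.cvtColor(p,cv2.COLOR_RGB2HSV); V=hsv[...,2]; S=hsv[...,1]; H=hsv[...,0]
def big(mask,box):
    M=np.zeros((400,640),np.uint8); r0,r1,c0,c1=box; M[r0:r1,c0:c1]=mask[r0:r1,c0:c1]*255
    M=cv2.morphologyEx(M,cv2.MORPH_CLOSE,np.ones((5,5)))
    cs,_=cv2.findContours(M,cv2.RETR_EXTERNAL,cv2.CHAIN_APPROX_NONE); return max(cs,key=cv2.contourArea)
def rect(c,zz):
    q=np.array([ray(m,u,v,zz)[:2] for u,v in c[:,0]],np.float32); r=cv2.minAreaRect(q*1000)
    return r
print("mould",rect(big((V>170)&(S<40),(225,310,255,365)),.036))
print("green",rect(big((H>50)&(H<75)&(S>150),(75,180,255,370)),.024))
print("stand",rect(big((S>150)&(H<20),(265,302,182,220)),.06))
bl=big((V<40),(270,300,182,220)); print("probe black px",cv2.boundingRect(bl), rect(bl,.12))
print("bed",rect(big((V<90),(200,330,250,390)),.012))
Z=C[...,2]
for n,lo,hi,b in (("box",.044,.056,(185,230,300,365)),("fence",.035,.0465,(200,245,275,390)),("handle",.1,.14,(265,302,182,220))):
    k=np.zeros_like(Z,bool); k[b[0]:b[1],b[2]:b[3]]=((Z>lo)&(Z<hi)&(d>0))[b[0]:b[1],b[2]:b[3]]
    q=C[k]; print(n,len(q),q.mean(0),cv2.minAreaRect((q[:,:2]*1000).astype(np.float32)), np.median(q[:,2]))
k=np.argwhere((V<60)&(np.abs(np.arange(640)-347)<8)[None]&(np.abs(np.arange(400)-209)<8)[:,None]); v,u=k.mean(0); print("well",u,v,ray(m,u,v,.045))
print("bed z",np.median(Z[305:312,300:340]),"counter",np.median(Z[340:350,200:300]))
c=cv2.resize(p[180:335,170:400],None,fx=3.4,fy=3.4,interpolation=cv2.INTER_CUBIC); cv2.imwrite("pics/crop1.png",c[:,:,::-1])
E
```

```text
mould ((490.8515625, 46.843360900878906), (195.4740447998047, 115.73654174804688), 81.03992462158203)
green ((825.0435791015625, 53.451446533203125), (118.09184265136719, 194.74171447753906), 37.852638244628906)
stand ((451.33062744140625, 289.7189025878906), (55.74021911621094, 68.8330078125), 1.773471713066101)
probe black px (188, 281, 15, 10) ((451.35772705078125, 286.99591064453125), (14.51431655883789, 31.58106231689453), 23.284297943115234)
bed ((487.09710693359375, 34.10105895996094), (252.4329833984375, 202.63687133789062), 75.24139404296875)
box 1245 [ 0.63105983 -0.00284552  0.04881117] ((626.1058959960938, -6.0050506591796875), (150.65353393554688, 77.85061645507812), 75.09432983398438) 0.04899774751248409
fence 924 [0.59064782 0.01599938 0.04200838] ((594.0396118164062, 14.649604797363281), (99.81558990478516, 245.9824981689453), 6.554490089416504) 0.04261152520848971
handle 122 [0.44988135 0.2943747  0.11743868] ((449.0714416503906, 296.7140197753906), (19.908689498901367, 21.413036346435547), 7.58430290222168) 0.12006687343090733
well 345.8888888888889 209.11111111111111 [ 0.62659682 -0.02959806  0.045     ]
bed z 0.013202057883841878 counter 0.0011228363206212677
```

View pics/crop1.png

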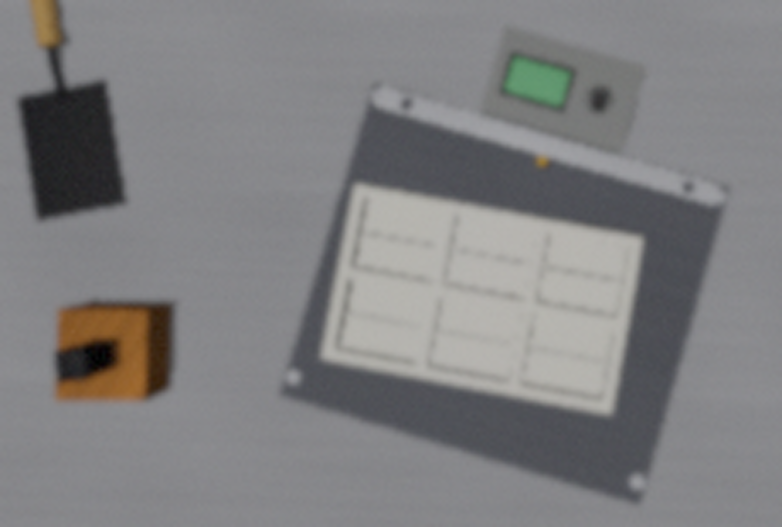

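The crop shows the white mould lying askew on the gauge bed. The brass plunger is at crop (541,161), the well at (600,98), and the probe stands in the orange stand at (115,350). The green mould isn't in this crop; it lies behind the gauge and stays untouched. Setting out towards the stand now.

{"api": "move_arm", "payload": {"moves": [8.76,-3.4,3.25,0,0,0,0,8.76,-3.4,3.25,0,0,0,0,8.76,-3.4,3.25,0,0,0,0,8.76,-3.4,3.25,0,0,0,0,8.76,-3.4,3.25,0,0,0,0,8.76,-3.4,3.25,0,0,0,0,8.76,-3.4,3.25,0,0,0,0,8.76,-3.4,3.25,0,0,0,0]}}

```text
clock: 0.9
tool_pos: [0.389, -0.3066, 0.2345]
orientation: [180.0, 0.0, -161.7]
force: [1.2, 0.0, 0.7]
opening: 0.0879
gripper_force: 0.0
```

{"api": "move_arm", "payload": {"moves": [8.76,-3.4,3.25,0,0,0,0,8.76,-3.4,3.25,0,0,0,0,8.76,-3.4,3.25,0,0,0,0,8.76,-3.4,3.25,0,0,0,0,8.76,-3.4,3.25,0,0,0,0,8.76,-0.9,4.8,0,0,0,-0.138,8.76,-0.2,4.8,0,0,0,-0.138,8.76,0.5,4.7,0,0,0,-0.138]}}

```text
clock: 1.7
tool_pos: [0.4423, 0.0298, 0.2338]
orientation: [180.0, -0.1, -137.6]
force: [-0.4, 2.4, 0.1]
opening: 0.0875
gripper_force: 0.0
```

```bash
python3 - <<'E'
from h import *
p,d,m=snap("scene"); cv2.imwrite("pics/scene1.png",cv2.resize(p[90:190,270:430],None,fx=5,fy=5,interpolation=cv2.INTER_CUBIC)[:,:,::-1])
o=ctrl.get_obs(); print(o["clock"],o["tool_pos"],o["orientation"],o["joint_pos"].round(1),o["force"])
s=np.load("scene0.npz"); p,d=s["p"],s["d"]; C=cloud(d,m)
# probe handle in scene0: black
hsv=cv2.cvtColor(p,cv2.COLOR_RGB2HSV); M=np.zeros((400,640),np.uint8); M[110:140,315:340]=(hsv[110:140,315:340,2]<60)*255
vv,uu=np.nonzero(M); print("handle px",uu.min(),uu.max(),vv.min(),vv.max())
q=C[M>0]; q=q[(q[:,2]>.07)&(q[:,2]<.13)]; print("pts",len(q),np.median(q,0),q.min(0),q.max(0))
o_=(M>0)&(C[...,2]>.117)&(C[...,2]<.124); print("top pts",o_.sum(),C[o_].mean(0) if o_.any() else 0)
# stand top orange, scene
k=(hsv[...,1]>150)&(hsv[...,0]<20)&(np.abs(C[...,2]-.06)<.003)&(d>0); k[:, :300]=0;k[:,350:]=0; print("standtop scene",k.sum(),C[k].mean(0),cv2.minAreaRect((C[k][:,:2]*1000).astype(np.float32)))
# top view fence front edge & box
t=np.load("top0.npz"); p,d=t["p"],t["d"]; m=vision.camera_model("top"); hs=cv2.cvtColor(p,cv2.COLOR_RGB2HSV); V=cv2.GaussianBlur(hs[...,2],(3,3),0).astype(float)
E=[]
for u in range(288,378):
    if 320<u<338: continue
    c=np.interp(u,[283,382],[213,237]); r0=int(c)-4
    g=V[r0:r0+14,u]-V[r0+1:r0+15,u]; i=int(g.argmax()); E.append(ray(m,u,r0+i+.5,.042)[:2])
E=np.array(E,np.float32); 
for _ in range(2):
    vx,vy,x0,y0=cv2.fitLine(E,cv2.DIST_HUBER,0,.001,.001).ravel(); r=(E-[x0,y0])@np.array([-vy,vx]); E=E[np.abs(r)<.004]
print("fence line ang",np.degrees(np.arctan2(vy,vx)),x0,y0,r.std(),len(E))
k=np.argwhere((hs[...,0]>12)&(hs[...,0]<30)&(hs[...,1]>120)&(np.abs(np.arange(640)-329)<6)[None]&(np.abs(np.arange(400)-227)<6)[:,None]);v,u=k.mean(0);print("plunger",u,v,ray(m,u,v,.026))
E
```

```text
1.75 [0.43813224 0.03265323 0.23404647] [ 1.79878924e+02  2.43285720e-03 -1.37026839e+02] [ 30.   -2.3 -27.3  -0.1 -65.1 -77. ] [-6.46314414  1.92068312 -3.76405972]
handle px 323 330 114 135
pts 123 [0.45508286 0.28934439 0.0971684 ] [0.44227587 0.28175706 0.07008404] [0.46210559 0.30811364 0.11985105]
top pts 11 [0.45086349 0.2959291  0.11853573]
standtop scene 115 [0.45461367 0.28956025 0.0582492 ] ((452.84283447265625, 295.583740234375), (57.9454460144043, 62.741859436035156), 0.05090200528502464)
fence line ang 75.18873 0.5853002 -0.001351423 0.000696046 73
plunger 329.0 227.25 [0.58413886 0.00859441 0.026     ]
```

View pics/scene1.png

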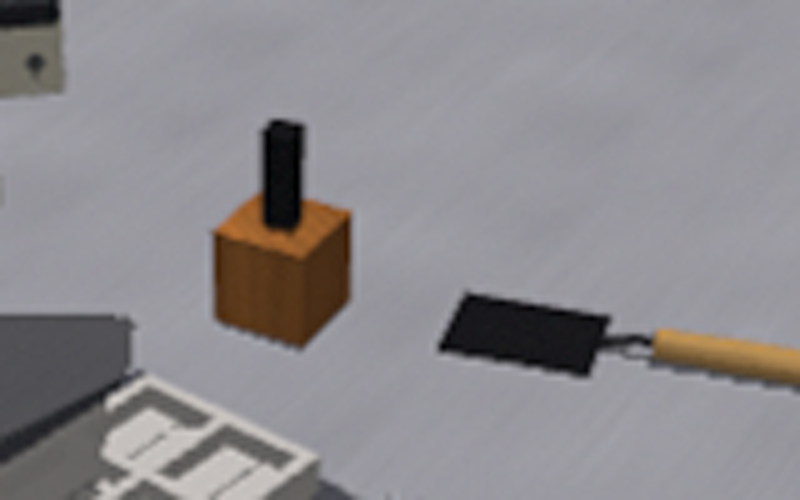

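The crop shows the probe upright in its stand: handle at (283,175), stand top at (285,225). Next I need the handle's yaw.

```bash
python3 - <<'E'
from h import *
for n,b in (("scene",(112,138,314,340)),("top",(270,300,182,215))):
    s=np.load(n+"0.npz"); p,d=s["p"],s["d"]; m=vision.camera_model(n); C=cloud(d,m)
    V=cv2.cvtColor(p,cv2.COLOR_RGB2HSV)[...,2]
    k=np.zeros(V.shape,bool); k[b[0]:b[1],b[2]:b[3]]=(V<70)[b[0]:b[1],b[2]:b[3]]; k&=d>0
    if n=="scene":
        q=C[k&(C[...,2]>.07)&(C[...,2]<.115)]; 
        c,w,vt=cv2.PCACompute2(q[:,:2].astype(np.float32),None); print(n,len(q),c,np.sqrt(w.ravel()),np.degrees(np.arctan2(w[0,1],w[0,0])))
        for r in range(116,134,3): print((p[r,318:336].mean(1)).astype(int))
    else:
        for lo in (.112,.116):
            q=C[k&(C[...,2]>lo)&(C[...,2]<.128)]; print(n,len(q),q.mean(0),cv2.minAreaRect((q[:,:2]*1000).astype(np.float32)))
        print(p[276:296,184:208].mean(2).astype(int))
E
```

```text
scene 102 [[0.45520237 0.29011938]] [0.8247493  0.85616356 0.85616356        nan] 47.139835
[155 156 158 140  81  13  21  25  25  24  22  14  59 132 159 156 157 156]
[156 157 159 143  87   7  15  15  15  14  12   7  60 132 160 158 157 157]
[157 156 159 142  86   6  13  10  11  16  10   5  92 146 159 156 157 156]
[156 157 158 143  86   5   9  16  15  15  10   2  92 145 158 155 155 156]
[156 157 152 127  69   9  14  14  14  14  13   5  92 147 161 158 157 155]
[109  99 101  90  54   9  12  14  12  13  11   8  57  84  94  93  88  93]
top 81 [0.44943078 0.29468033 0.12019954] ((449.564208984375, 295.9034423828125), (17.758546829223633, 19.021757125854492), 8.971916198730469)
top 75 [0.44954703 0.2952883  0.1207086 ] ((449.564208984375, 295.9034423828125), (17.758546829223633, 19.021757125854492), 8.971916198730469)
[[136 133 122 103  90  86  85  87  88  88  89  92  92  92  89  91  91  93
   92  92  87  89  88  90]
 [136 135 123 104  91  88  88  94  86  88  91  90  92  90  90  88  92  92
   93  89  90  87  90  90]
 [136 132 122 103  90  88  89  87  86  88  90  92  88  88  85  86  88  87
  
[... 1102 characters left out ...]
62  73
   80  86  88  92  96  97]
 [136 128 105  70  39  35  36  40  43  43  42  42  48  59  70  76  83  86
   89  90  91  95  98  96]
 [136 127 106  70  52  51  53  54  59  61  60  65  70  78  84  89  91  93
   91  92  96  97  97  99]
 [137 127 108  84  70  72  75  76  74  74  78  79  85  88  93  94  92  92
   92  93  97  96 100 100]
 [134 127 110  91  84  87  87  86  85  84  88  87  90  94  93  95  93  92
   94  93  98  98  99 100]
 [134 128 113  98  91  91  91  92  88  88  89  92  93  95  94  93  93  93
   94  96  98  97  99  99]
 [134 127 116 100  97  93  91  92  91  90  90  94  94  94  96  91  93  94
   96  98  98  99 100 104]]<stdin>:8: RuntimeWarning: invalid value encountered in sqrt
```

{"api": "move_arm", "payload": {"moves": [8.76,0,0,0,0,0,-0.142,8.76,0,0,0,0,0,-0.142,8.76,0,0,0,0,0,-0.142,8.76,0,0,0,0,0,-0.142,8.76,0,0,0,0,0,-0.142,8.76,0,0,0,0,0,-0.142,8.76,0,0,0,0,0,-0.142,8.76,0,0,0,0,0,0]}}

```text
clock: 2.55
tool_pos: [0.4423, 0.0276, 0.2344]
orientation: [180.0, 0.0, -80.9]
force: [-0.6, -0.4, -0.7]
opening: 0.0878
gripper_force: 0.0
```

{"api": "move_arm", "payload": {"moves": [8.76,-4.4,-0.83,0,0,0,0,8.76,-4.4,-0.83,0,0,0,0,8.76,-4.4,-0.83,0,0,0,0,8.76,-4.4,-0.83,0,0,0,0,8.76,-4.4,-0.83,0,0,0,0,8.76,-4.33,-0.84,0,0,0,0,8.76,0,0,4,0,0,0,8.76,0,0,0,0,0,0]}}

```text
clock: 3.35
tool_pos: [0.448, 0.2946, 0.1898]
orientation: [179.6, -0.3, -81.2]
force: [-0.3, -0.7, -0.6]
opening: 0.0877
gripper_force: 0.0
```

```bash
python3 - <<'E'
from h import *
p,d,m=snap("scene"); cv2.imwrite("pics/s2.png",cv2.resize(p[60:190,250:410],None,fx=4.5,fy=4.5,interpolation=cv2.INTER_CUBIC)[:,:,::-1])
o=ctrl.get_obs(); print(o["clock"],o["tool_pos"],o["orientation"],o["joint_pos"].round(1))
print(proj(m,[.45,.2955,.12]),proj(m,o["tool_pos"]+[0,0,-.008]))
E
```

```text
3.4 [0.44918967 0.29442531 0.19239554] [179.73787353  -0.22783162 -81.16498235] [ 54.1   9.7 -20.   -0.  -60.7 -45.3]
(np.float64(325.38280392955426), np.float64(114.69095169785665)) (np.float64(324.914910084532), np.float64(93.10175302668407))
```

View pics/s2.png

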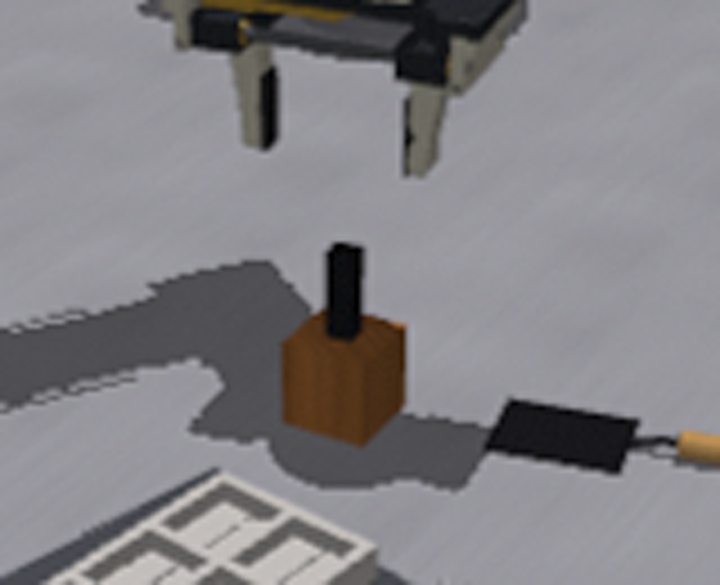

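The fingers straddle the handle (fingertips at (262,150) and (415,170), handle top at (345,247)). Descending and gripping.

{"api": "move_arm", "payload": {"moves": [8.76,0,0,4,0,0,0,8.76,0,0,4,0,0,0,8.76,0,0,2.4,0,0,0,8.76,0,0,1,0,0,0,8.76,0,0,0,0,0,0,0,0,0,0,0,0,0,0,0,0,0,0,0,0,0,0,0,0,0,0,0]}}

```text
clock: 4.2
tool_pos: [0.4512, 0.2962, 0.082]
orientation: [-179.9, 0.1, -81.0]
force: [0.5, -0.4, 0.3]
opening: 0.0692
gripper_force: 0.0
```

{"api": "move_arm", "payload": {"moves": [0,0,0,0,0,0,0,0,0,0,0,0,0,0,0,0,0,0,0,0,0,0,0,0,0,0,0,0]}}

```text
clock: 4.6
tool_pos: [0.4505, 0.2956, 0.0806]
orientation: [180.0, -0.0, -81.0]
force: [1.3, -0.5, 0.6]
opening: 0.0371
gripper_force: 0.0
```

{"api": "move_arm", "payload": {"moves": [0,0,0,0,0,0,0,0,0,0,0,0,0,0,0,0,0,0,0,0,0,0,0,0,0,0,0,0,0,0,0,0,0,0,0]}}

```text
clock: 5.1
tool_pos: [0.4505, 0.2956, 0.0805]
orientation: [180.0, -0.0, -81.0]
force: [0.0, 1.5, -1.0]
opening: 0.0197
gripper_force: 30.0
```

{"api": "move_arm", "payload": {"moves": [0,0,0,-2,0,0,0,0,0,0,-4,0,0,0,0,0,0,-4,0,0,0,0,0,0,0,0,0,0]}}

```text
clock: 5.5
tool_pos: [0.453, 0.2978, 0.1862]
orientation: [-179.6, 0.3, -80.9]
force: [2.3, 0.4, -0.8]
opening: 0.0197
gripper_force: 30.0
```

{"api": "move_arm", "payload": {"moves": [0,4.36,-1.54,0,0,0,0,0,4.36,-1.54,0,0,0,0,0,4.36,-1.54,0,0,0,0,0,4.36,-1.54,0,0,0,0,0,4.36,-1.54,0,0,0,0,0,4.36,-1.54,0,0,0,0,0,4.36,-1.54,0,0,0,0,0,4.36,-1.54,0,0,0,0]}}

```text
clock: 6.3
tool_pos: [0.6273, -0.0315, 0.18]
orientation: [180.0, 0.0, -81.0]
force: [1.4, 2.0, -1.2]
opening: 0.02
gripper_force: 30.0
```

{"api": "move_arm", "payload": {"moves": [0,0,0,3,0,0,0,0,0,0,1.5,0,0,0,0,0,0,0,0,0,0,0,0,0,0,0,0,0]}}

```text
clock: 6.7
tool_pos: [0.6269, -0.0297, 0.1355]
orientation: [180.0, -0.0, -81.0]
force: [-0.0, -0.3, -0.3]
opening: 0.0197
gripper_force: 30.0
```

```bash
python3 - <<'E'
from h import *
p,d,m=snap("scene"); o=ctrl.get_obs(); t=o["tool_pos"]; print(o["clock"],t,o["orientation"],o["force"],o["opening"])
u,v=proj(m,t+[0,0,-.0705]); print("tip pred px",u,v,"well px",proj(m,[.6265,-.0295,.048]), "cap", proj(m,[.6265,-.0295,.042]))
r0,c0=int(v)-55,int(u)-70; np.savez("s3.npz",p=p,d=d); print(r0,c0)
cv2.imwrite("pics/s3.png",cv2.resize(p[r0:r0+110,c0:c0+140],None,fx=5.4,fy=5.4,interpolation=cv2.INTER_CUBIC)[:,:,::-1])
E
```

```text
6.75 [ 0.62728885 -0.02946034  0.13630038] [-1.79951509e+02 -1.88799225e-02 -8.09662763e+01] [-0.07349229 -0.53059564 -0.29088986] 0.020089257191016247
tip pred px 318.94978257422457 214.86041097482715 well px (np.float64(318.7175524964184), np.float64(220.8160324365882)) cap (np.float64(318.74433848375196), np.float64(222.82823223324306))
159 248
```

View pics/s3.png

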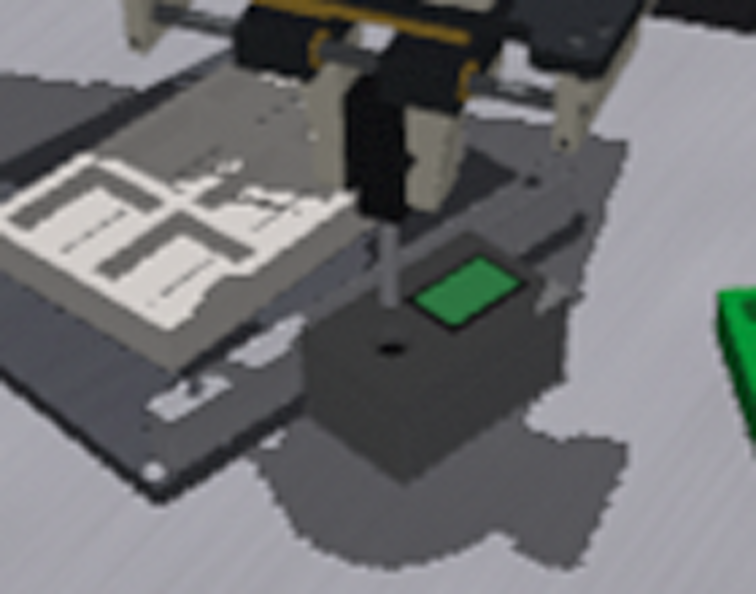

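The tip at (390,303) stands right over the black cap in the well at (391,348), which agrees with the prediction to about 1 mm. Pressing now.

{"api": "move_arm", "payload": {"moves": [0,0,0,1,0,0,0,0,0,0,1,0,0,0,0,0,0,0.2,0,0,0,0,0,0,0.2,0,0,0,0,0,0,0,0,0,0,0,0,0,0,0,0,0]}}

```text
clock: 7.35
tool_pos: [0.6269, -0.0297, 0.1119]
orientation: [-180.0, -0.0, -81.0]
force: [-0.8, 0.1, 0.5]
opening: 0.0196
gripper_force: 30.0
```

{"api": "move_arm", "payload": {"moves": [0,0,0,0.2,0,0,0,0,0,0,0,0,0,0,0,0,0,0,0,0,0]}}

```text
clock: 7.65
tool_pos: [0.6271, -0.0297, 0.1099]
orientation: [-180.0, -0.0, -81.0]
force: [-0.6, -1.0, 1.8]
opening: 0.0197
gripper_force: 30.0
```

{"api": "move_arm", "payload": {"moves": [0,0,0,0.1,0,0,0,0,0,0,0,0,0,0,0,0,0,0,0,0,0]}}

```text
clock: 7.95
tool_pos: [0.6271, -0.0297, 0.1088]
orientation: [-180.0, -0.0, -81.0]
force: [0.2, -0.4, 2.0]
opening: 0.02
gripper_force: 30.0
```

{"api": "move_arm", "payload": {"moves": [0,0,0,0.1,0,0,0,0,0,0,0,0,0,0,0,0,0,0,0,0,0]}}

```text
clock: 8.25
tool_pos: [0.6271, -0.0297, 0.1079]
orientation: [-180.0, -0.0, -81.0]
force: [-0.3, 0.7, 4.0]
opening: 0.0199
gripper_force: 30.0
```

{"api": "move_arm", "payload": {"moves": [0,0,0,0.1,0,0,0,0,0,0,0,0,0,0,0,0,0,0,0,0,0]}}

```text
clock: 8.55
tool_pos: [0.6272, -0.0297, 0.1076]
orientation: [-179.9, -0.0, -81.0]
force: [-1.8, 0.8, 9.9]
opening: 0.0201
gripper_force: 30.0
```

{"api": "move_arm", "payload": {"moves": [0,0,0,0.1,0,0,0,0,0,0,0,0,0,0,0,0,0,0,0,0,0]}}

```text
clock: 8.85
tool_pos: [0.6273, -0.0297, 0.1074]
orientation: [-179.9, -0.0, -81.0]
force: [-4.0, 0.3, 14.8]
opening: 0.0198
gripper_force: 30.0
```

The button bottomed out: z stopped at 0.1075 while the force rose to 10–15 N. Now retracting, moving over the middle +x cavity, yawing and tilting about the tip.

{"api": "move_arm", "payload": {"moves": [0,0,0,-1.5,0,0,0,0,0,0,-4,0,0,0,0,-2.94,3.2,0,0,0,0,0,-2.94,3.2,0,0,0,0,0,-2.94,3.2,0,0,0,0,0,0,0,0,0,0,0.138,0,0,0,0,0,0,0.138,0,0,0,0,0,0,0.138]}}

```text
clock: 9.65
tool_pos: [0.5174, 0.0428, 0.1602]
orientation: [180.0, -0.0, -105.0]
force: [0.1, -1.3, -1.2]
opening: 0.0198
gripper_force: 30.0
```

{"api": "move_arm", "payload": {"moves": [0,0,0.85,0.05,0.122,0,0,0,0,0.85,0.05,0.122,0,0,0,0,0.85,0.05,0.122,0,0,0,0,0.85,0.05,0.122,0,0,0,0,0.85,0.05,0.122,0,0,0,0,0,0,0,0,0,0,0,0,0,0,0,0]}}

```text
clock: 10.35
tool_pos: [0.5106, 0.0521, 0.1911]
orientation: [-152.0, -1.4, -105.7]
force: [-0.4, -0.4, -1.4]
opening: 0.02
gripper_force: 30.0
```

```bash
cat >> h.py <<'E'
from scipy.spatial.transform import Rotation as Ro
eg=np.array([.9668,-.2556]); og=np.array([.5877,.0077]); ey=np.array([.2556,.9668])
def state(L=.0695):
    o=ctrl.get_obs(); R=Ro.from_euler("xyz",o["orientation"],degrees=True).as_matrix(); tip=o["tool_pos"]+R[:,2]*L
    r=tip[:2]-og; F=o["force"]
    print("t",o["clock"],"tip",tip.round(4),"tip_g mm",(1000*np.array([r@eg,r@ey,tip[2]])).round(1),"F_g",np.round([F[:2]@eg,F[:2]@ey,F[2]],1),"open",round(o["opening"],4),"rpy",o["orientation"].round(1))
    return o,R,tip
E
python3 - <<'E'
from h import *
o,R,tip=state(); print(o["joint_pos"].round(1)); print("tool axes in gauge (xg,yg,z):",np.round([[R[:2,i]@eg,R[:2,i]@ey,R[2,i]] for i in range(3)],3))
p,d,m=snap("top"); np.savez("t4.npz",p=p,d=d)
p,d,m=snap("scene"); u,v=proj(m,tip); print("tip px",u,v)
r0,c0=int(v)-65,int(u)-75; print(r0,c0)
cv2.imwrite("pics/s4.png",cv2.resize(p[r0:r0+115,c0:c0+150],None,fx=5.2,fy=5.2,interpolation=cv2.INTER_CUBIC)[:,:,::-1])
E
```

```text
t 10.35 tip [0.5416 0.0418 0.1297] tip_g mm [-53.2  21.2 129.7] F_g [-0.3 -0.4 -1.4] open 0.02 rpy [-152.    -1.4 -105.7]
[ 37.   -5.5 -58.3  50.3 -30.2 -95.1]
tool axes in gauge (xg,yg,z): [[-0.016 -1.     0.025]
 [-0.883  0.002 -0.469]
 [ 0.469 -0.029 -0.883]]
tip px 303.1769840443789 164.37842095780076
99 228
```

View pics/s4.png

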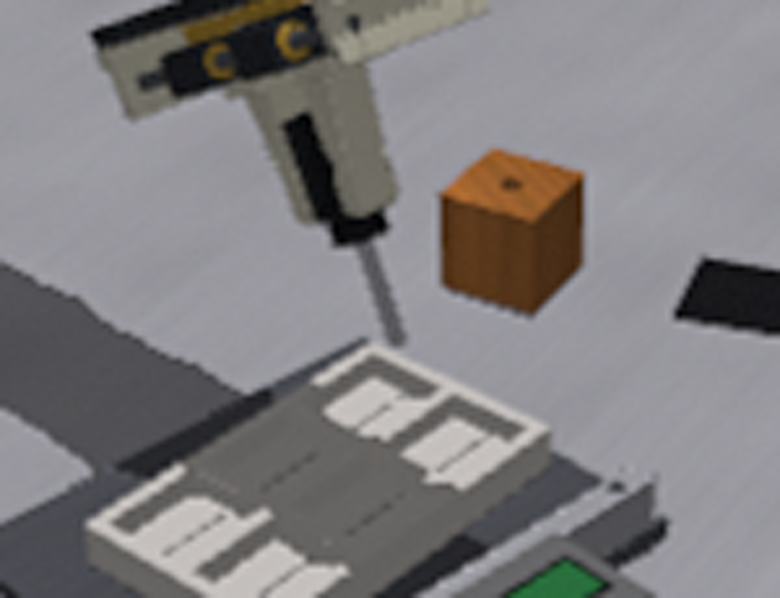

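The view shows the probe firmly held at about 28° tilt, with the tip at crop (400,345) and the mould still where it was. Joint 3 hit its limit and raised the tip, so I'll reduce the tilt a little and descend.

{"api": "move_arm", "payload": {"moves": [0,0,-0.5,0,-0.07,0,0,0,0.3,1.9,2.4,0,0,0,0,0.3,1.9,2.4,0,0,0,0,0,0,0,0,0,0,0,0,0,0,0,0,0]}}

```text
clock: 10.95
tool_pos: [0.5051, 0.0493, 0.1439]
orientation: [-157.0, -1.8, -105.8]
force: [0.4, 0.3, -0.7]
opening: 0.0201
gripper_force: 30.0
```

```bash
python3 - <<'E'
from h import *
o,R,tip=state(); print(o["joint_pos"].round(1)); print("tool axes in gauge (xg,yg,z):",np.round([[R[:2,i]@eg,R[:2,i]@ey,R[2,i]] for i in range(3)],3))
E
```

```text
t 10.95 tip [0.5307 0.04   0.08  ] tip_g mm [-63.4  16.7  80. ] F_g [ 0.3  0.4 -0.7] open 0.0201 rpy [-157.    -1.8 -105.8]
[ 35.3  -0.8 -58.2  46.4 -26.4 -91.8]
tool axes in gauge (xg,yg,z): [[-0.018 -0.999  0.031]
 [-0.92   0.005 -0.391]
 [ 0.39  -0.035 -0.92 ]]
```

{"api": "move_arm", "payload": {"moves": [0,0,0.78,1.84,0,0,0,0,0,0.78,1.84,0,0,0,0,0,0,0,0,0,0,0,0,0,0,0,0,0]}}

```text
clock: 11.35
tool_pos: [0.5153, 0.0521, 0.1206]
orientation: [-158.4, -2.0, -106.0]
force: [-0.2, -0.5, -1.1]
opening: 0.02
gripper_force: 30.0
```

```bash
python3 - <<'E'
from h import *
o,R,tip=state(); print(o["joint_pos"].round(1)); print("tool axes in gauge (xg,yg,z):",np.round([[R[:2,i]@eg,R[:2,i]@ey,R[2,i]] for i in range(3)],3))
p,d,m=snap("scene"); u,v=proj(m,tip); print("tip px",u,v)
r0,c0=int(v)-65,int(u)-75; print(r0,c0)
cv2.imwrite("pics/s5.png",cv2.resize(p[r0:r0+115,c0:c0+150],None,fx=5.2,fy=5.2,interpolation=cv2.INTER_CUBIC)[:,:,::-1])
E
```

```text
t 11.35 tip [0.5393 0.0429 0.056 ] tip_g mm [-55.8  21.7  56. ] F_g [-0.  -0.5 -1.1] open 0.02 rpy [-158.4   -2.  -106. ]
[ 32.9   2.8 -58.2  49.  -23.3 -93. ]
tool axes in gauge (xg,yg,z): [[-0.02  -0.999  0.035]
 [-0.93   0.006 -0.368]
 [ 0.368 -0.04  -0.929]]
tip px 303.62684515602797 189.36808947483817
124 228
```

View pics/s5.png

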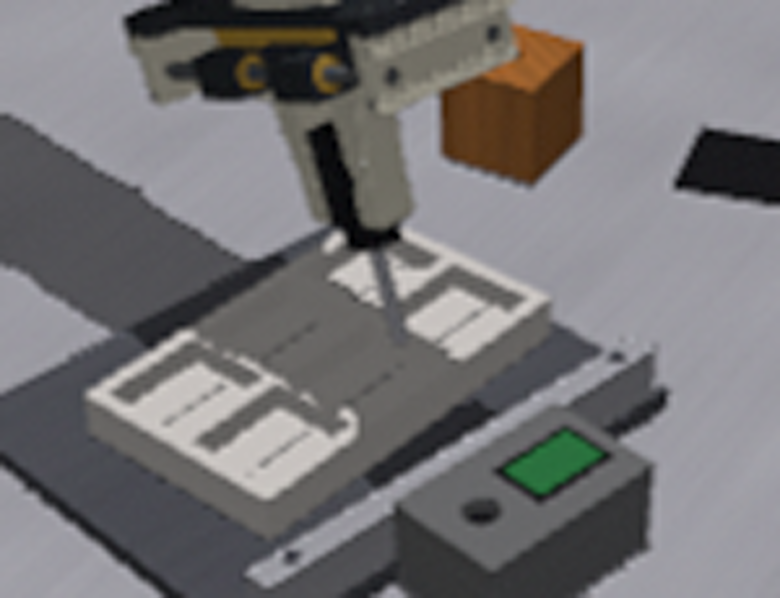

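Joint 3 still binds, so I'm reducing the tilt further to about 15°. The view shows the tip at crop (397,340), over the middle +x cavity.

{"api": "move_arm", "payload": {"moves": [0,0,-0.83,0.05,-0.12,0,0,0,0.5,1.6,1.0,0,0,0,0,0,0,0,0,0,0,0,0,0,0,0,0,0]}}

```text
clock: 11.8
tool_pos: [0.5136, 0.041, 0.1121]
orientation: [-160.9, -2.6, -106.4]
force: [0.3, 1.0, -1.3]
opening: 0.0196
gripper_force: 30.0
```

```bash
python3 - <<'E'
from h import *
o,R,tip=state(); print(o["joint_pos"].round(1)); print("tool axes in gauge (xg,yg,z):",np.round([[R[:2,i]@eg,R[:2,i]@ey,R[2,i]] for i in range(3)],3))
E
```

```text
t 11.8 tip [0.5346 0.0318 0.0464] tip_g mm [-57.5   9.7  46.4] F_g [-0.   1.1 -1.3] open 0.0196 rpy [-160.9   -2.6 -106.4]
[ 33.3   4.2 -55.5  40.7 -25.1 -85.7]
tool axes in gauge (xg,yg,z): [[-0.028 -0.999  0.045]
 [-0.945  0.012 -0.326]
 [ 0.325 -0.052 -0.944]]
```

{"api": "move_arm", "payload": {"moves": [0,0,-0.35,0,-0.05,0,0,0,-0.3,0.95,-0.3,0,0,0,0,0,0,0,0,0,0,0,0,0,0,0,0,0]}}

```text
clock: 12.2
tool_pos: [0.5083, 0.0462, 0.1132]
orientation: [-163.8, -2.6, -106.4]
force: [-0.2, 0.3, -1.3]
opening: 0.0199
gripper_force: 30.0
```

```bash
python3 - <<'E'
from h import *
o,R,tip=state(); print(o["joint_pos"].round(1)); print("tool axes in gauge (xg,yg,z):",np.round([[R[:2,i]@eg,R[:2,i]@ey,R[2,i]] for i in range(3)],3))
E
```

```text
t 12.2 tip [0.5261 0.0378 0.0465] tip_g mm [-67.3  13.4  46.5] F_g [-0.2  0.3 -1.3] open 0.0199 rpy [-163.8   -2.6 -106.4]
[ 35.4   4.8 -51.2  30.3 -29.2 -77.4]
tool axes in gauge (xg,yg,z): [[-0.028 -0.999  0.045]
 [-0.96   0.014 -0.279]
 [ 0.278 -0.051 -0.959]]
```

{"api": "move_arm", "payload": {"moves": [0,-0.05,0.28,0.96,0,0,0,0,-0.05,0.28,0.96,0,0,0,0,0,0,0,0,0,0,0,0,0,0,0,0,0]}}

```text
clock: 12.6
tool_pos: [0.5082, 0.0457, 0.0928]
orientation: [-163.8, -2.6, -106.5]
force: [-0.3, 0.1, -1.5]
opening: 0.0198
gripper_force: 30.0
```

```bash
python3 - <<'E'
from h import *
o,R,tip=state(); print(o["joint_pos"].round(1)); print("tool axes in gauge (xg,yg,z):",np.round([[R[:2,i]@eg,R[:2,i]@ey,R[2,i]] for i in range(3)],3))
p,d,m=snap("scene"); u,v=proj(m,tip); print("tip px",u,v)
r0,c0=int(v)-65,int(u)-75; print(r0,c0)
cv2.imwrite("pics/s6.png",cv2.resize(p[r0:r0+115,c0:c0+150],None,fx=5.2,fy=5.2,interpolation=cv2.INTER_CUBIC)[:,:,::-1])
E
```

```text
t 12.6 tip [0.5258 0.0373 0.0261] tip_g mm [-67.4  12.8  26.1] F_g [-0.3 -0.  -1.5] open 0.0198 rpy [-163.8   -2.6 -106.5]
[ 34.2   6.6 -53.7  34.6 -25.3 -81.2]
tool axes in gauge (xg,yg,z): [[-0.029 -0.999  0.045]
 [-0.961  0.015 -0.278]
 [ 0.277 -0.052 -0.96 ]]
tip px 298.2086590856749 198.52766838257065
133 223
```

View pics/s6.png

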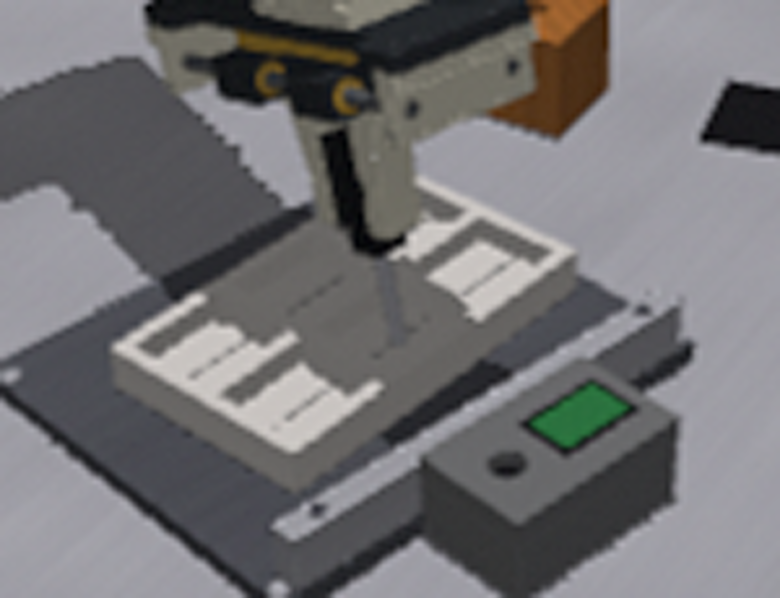

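The tip is down in the middle +x cavity (crop (395,340)). Now sliding the mould towards the fence.

{"api": "move_arm", "payload": {"moves": [0,-0.01,-0.48,0.14,0,0,0,0,-0.01,-0.38,0.11,0,0,0,0,-0.01,-0.38,0.11,0,0,0,0,-0.01,-0.38,0.11,0,0,0,0,-0.01,-0.38,0.11,0,0,0,0,-0.01,-0.38,0.11,0,0,0,0,-0.01,-0.38,0.11,0,0,0,0,-0.01,-0.38,0.11,0,0,0]}}

```text
clock: 13.45
tool_pos: [0.5401, 0.0375, 0.0926]
orientation: [-163.9, -2.6, -106.5]
force: [-2.8, 0.8, 0.6]
opening: 0.0202
gripper_force: 30.0
```

```bash
cat >> h.py <<'E'
def mould():
    p,d,m=snap("top"); hsv=cv2.cvtColor(p,cv2.COLOR_RGB2HSV); return p,d,m
E
python3 - <<'E'
from h import *
o,R,tip=state(); print(o["joint_pos"].round(1)); print("tool axes in gauge (xg,yg,z):",np.round([[R[:2,i]@eg,R[:2,i]@ey,R[2,i]] for i in range(3)],3))
E
```

```text
t 13.45 tip [0.5578 0.0292 0.0259] tip_g mm [-34.4  13.1  25.9] F_g [-2.9  0.   0.6] open 0.0202 rpy [-163.9   -2.6 -106.5]
[ 31.1   9.3 -50.   33.3 -25.2 -76.9]
tool axes in gauge (xg,yg,z): [[-0.029 -0.999  0.045]
 [-0.961  0.016 -0.278]
 [ 0.277 -0.051 -0.96 ]]
```

{"api": "move_arm", "payload": {"moves": [0,-0.01,-0.38,0.11,0,0,0,0,-0.01,-0.38,0.11,0,0,0,0,-0.01,-0.38,0.11,0,0,0,0,-0.01,-0.38,0.11,0,0,0,0,-0.01,-0.19,0.05,0,0,0,0,0,0,0,0,0,0]}}

```text
clock: 14.05
tool_pos: [0.5574, 0.033, 0.0927]
orientation: [-163.8, -2.5, -106.5]
force: [-0.5, 0.1, -0.5]
opening: 0.0197
gripper_force: 30.0
```

```bash
python3 - <<'E'
from h import *
o,R,tip=state(); print(o["joint_pos"].round(1))
p,d,m=snap("scene"); 
cv2.imwrite("pics/s7.png",cv2.resize(p[145:260,215:365],None,fx=5.2,fy=5.2,interpolation=cv2.INTER_CUBIC)[:,:,::-1])
E
```

```text
t 14.05 tip [0.5751 0.0247 0.026 ] tip_g mm [-16.5  13.2  26. ] F_g [-0.6 -0.  -0.5] open 0.0197 rpy [-163.8   -2.5 -106.5]
[ 29.6  10.7 -47.9  32.5 -25.4 -74.6]
```

View pics/s7.png

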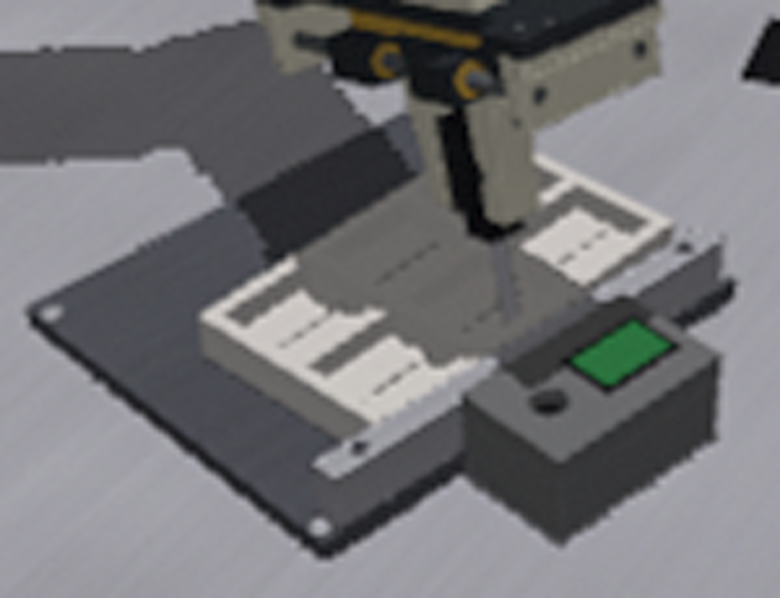

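The mould is about 4 mm short of the fence and nearly square to it, with the probe inside the middle cavity at (510,305). That was my tenth view, so I finish on numbers.

{"api": "move_arm", "payload": {"moves": [0,0,-0.14,0.04,0,0,0,0,0,-0.14,0.04,0,0,0,0,0,-0.14,0.04,0,0,0,0,0,0,0,0,0,0,0,0,0,0,0,0,0]}}

```text
clock: 14.6
tool_pos: [0.5613, 0.0319, 0.0928]
orientation: [-163.8, -2.5, -106.5]
force: [-2.6, 0.6, -0.6]
opening: 0.0199
gripper_force: 30.0
```

{"api": "move_arm", "payload": {"moves": [0,0,-0.1,0.03,0,0,0,0,0,0,0,0,0,0,0,0,0,0,0,0,0]}}

```text
clock: 14.9
tool_pos: [0.5623, 0.0316, 0.0927]
orientation: [-163.8, -2.5, -106.5]
force: [-3.7, 1.0, 0.2]
opening: 0.0196
gripper_force: 30.0
```

```bash
python3 - <<'E'
from h import *
state()
E
```

```text
t 14.9 tip [0.58   0.0233 0.026 ] tip_g mm [-11.4  13.1  26. ] F_g [-3.8  0.   0.2] open 0.0196 rpy [-163.8   -2.5 -106.5]
```

{"api": "move_arm", "payload": {"moves": [0,0,-0.1,0.03,0,0,0,0,0,0,0,0,0,0,0,0,0,0,0,0,0]}}

```text
clock: 15.2
tool_pos: [0.5634, 0.0313, 0.0927]
orientation: [-163.8, -2.5, -106.5]
force: [-3.8, 1.1, -0.1]
opening: 0.0197
gripper_force: 30.0
```

{"api": "move_arm", "payload": {"moves": [0,0,-0.1,0.03,0,0,0,0,0,0,0,0,0,0,0,0,0,0,0,0,0]}}

```text
clock: 15.5
tool_pos: [0.5644, 0.031, 0.0927]
orientation: [-163.8, -2.5, -106.5]
force: [-3.2, 1.6, -1.4]
opening: 0.0199
gripper_force: 30.0
```

```bash
python3 - <<'E'
from h import *
state()
E
```

```text
t 15.5 tip [0.5821 0.0227 0.026 ] tip_g mm [-9.3 13.1 26. ] F_g [-3.5  0.7 -1.4] open 0.0199 rpy [-163.8   -2.5 -106.5]
```

{"api": "move_arm", "payload": {"moves": [0,0,-0.1,0.03,0,0,0,0,0,0,0,0,0,0,0,0,0,0,0,0,0]}}

```text
clock: 15.8
tool_pos: [0.5653, 0.0307, 0.0927]
orientation: [-163.9, -2.5, -106.5]
force: [-5.1, 2.3, 0.8]
opening: 0.0196
gripper_force: 30.0
```

{"api": "move_arm", "payload": {"moves": [0,0,-0.1,0.03,0,0,0,0,0,0,0,0,0,0,0,0,0,0,0,0,0]}}

```text
clock: 16.1
tool_pos: [0.5656, 0.0303, 0.0925]
orientation: [-163.9, -2.6, -106.5]
force: [-9.9, 5.7, 3.9]
opening: 0.0201
gripper_force: 30.0
```

```bash
python3 - <<'E'
from h import *
o,R,tip=state()
# fence-to-mould gap: top view, profile across fence front edge along lines of constant y_g
p,d,m=snap("top"); g=cv2.cvtColor(p,cv2.COLOR_RGB2GRAY)
s=np.load("top0.npz")["p"]; 
for y in (-.07,-.04,.06,.09):
    row=[]
    for x in np.arange(-.02,.018,.002):
        w=og+x*eg+y*ey; u,v=proj(m,[*w,.039]); row.append(int(cv2.getRectSubPix(g,(1,1),(float(u),float(v)))[0,0]))
    print(y,row)
np.savez("t8.npz",p=p,d=d)
p,d,m=snap("scene"); np.savez("s8.npz",p=p,d=d)
E
```

```text
t 16.1 tip [0.5832 0.022  0.0258] tip_g mm [-8.  12.7 25.8] F_g [-11.1   3.    3.9] open 0.0201 rpy [-163.9   -2.6 -106.5]
-0.07 [185, 185, 184, 184, 184, 181, 180, 181, 182, 178, 169, 165, 163, 163, 163, 162, 159, 152, 146]
-0.04 [188, 188, 188, 188, 188, 188, 188, 187, 187, 182, 175, 170, 168, 166, 164, 162, 156, 146, 131]
0.06 [89, 79, 76, 77, 81, 82, 81, 79, 80, 87, 94, 100, 101, 99, 98, 96, 92, 81, 67]
0.09 [188, 189, 189, 188, 187, 185, 181, 183, 184, 182, 176, 171, 168, 166, 165, 164, 161, 153, 143]
```

Flush: the force jumped to 11 N and the top view shows no dark gap along the fence. Easing off slightly, then lowering the tip to the cavity floor.

{"api": "move_arm", "payload": {"moves": [0,-0.03,0.08,-0.02,0,0,0,0,-0.01,0.05,0.19,0,0,0,0,0,0.03,0.1,0,0,0,0,0,0,0,0,0,0,0,0,0,0,0,0,0]}}

```text
clock: 16.7
tool_pos: [0.5654, 0.0307, 0.0895]
orientation: [-163.9, -2.6, -106.5]
force: [-5.8, 2.4, 1.6]
opening: 0.02
gripper_force: 30.0
```

```bash
python3 - <<'E'
from h import *
state()
E
```

```text
t 16.7 tip [0.583  0.0224 0.0228] tip_g mm [-8.2 13.  22.8] F_g [-6.3  0.8  1.6] open 0.02 rpy [-163.9   -2.6 -106.5]
```

{"api": "move_arm", "payload": {"moves": [0,0,-0.01,0.11,0,0,0,0,0,0,0,0,0,0,0,0,0,0,0,0,0]}}

```text
clock: 17.0
tool_pos: [0.5656, 0.0306, 0.0892]
orientation: [-163.8, -2.5, -106.5]
force: [-13.4, 4.9, 11.4]
opening: 0.0199
gripper_force: 30.0
```

{"api": "move_arm", "payload": {"moves": [0,0,-0.01,0.11,0,0,0,0,0,0,0,0,0,0,0,0,0,0,0,0,0]}}

```text
clock: 17.3
tool_pos: [0.5661, 0.0305, 0.089]
orientation: [-163.8, -2.5, -106.5]
force: [-20.3, 6.0, 22.3]
opening: 0.0201
gripper_force: 30.1
```

```bash
python3 - <<'E'
from h import *
state()
E
```

```text
t 17.3 tip [0.5839 0.0222 0.0223] tip_g mm [-7.4 13.  22.3] F_g [-21.2   0.7  22.3] open 0.0201 rpy [-163.8   -2.5 -106.5]
```

{"api": "move_arm", "payload": {"moves": [0,0,0,0,0,0,0,0,0,0,0,0,0,0,0,0,0,0,0,0,0,0,0,0,0,0,0,0,0,0,0,0,0,0,0,0,0,0,0,0,0,0,0,0,0,0,0,0,0]}}

```text
clock: 18.0
tool_pos: [0.5661, 0.0305, 0.0889]
orientation: [-163.8, -2.5, -106.5]
force: [-19.1, 5.6, 21.3]
opening: 0.0201
gripper_force: 30.1
```

```bash
python3 - <<'E'
from h import *
state()
p,d,m=snap("top"); g=cv2.cvtColor(p,cv2.COLOR_RGB2GRAY)
for y in (-.08,-.04,.06,.1):
    print(y,[int(cv2.getRectSubPix(g,(1,1),tuple(map(float,proj(m,[*(og+x*eg+y*ey),.039]))))[0,0]) for x in np.arange(-.02,.018,.002)])
# heights of mould rim along the fence, both ends
C=cloud(d,m); r=C[...,:2]-og; xg=r@eg; yg=r@ey; hs=cv2.cvtColor(p,cv2.COLOR_RGB2HSV)
w=(hs[...,2]>150)&(hs[...,1]<40)&(d>0)&(np.abs(C[...,2]-.036)<.006)
for a,b in ((-.085,-.05),(.08,.11)):
    for x0,x1 in ((-.01,-.001),(-.12,-.11)):
        k=w&(yg>a)&(yg<b)&(xg>x0)&(xg<x1); print(a,x0,k.sum(),np.median(C[k][:,2]) if k.any() else None)
E
```

```text
t 18.0 tip [0.5838 0.0221 0.0223] tip_g mm [-7.4 13.  22.3] F_g [-19.9   0.6  21.3] open 0.0201 rpy [-163.8   -2.5 -106.5]
-0.08 [173, 174, 172, 171, 171, 171, 171, 171, 172, 170, 169, 167, 166, 165, 163, 163, 161, 157, 150]
-0.04 [188, 189, 188, 188, 187, 188, 188, 189, 186, 182, 176, 170, 167, 166, 164, 162, 157, 146, 132]
0.06 [89, 77, 73, 76, 80, 80, 78, 75, 76, 78, 86, 94, 97, 97, 99, 100, 95, 84, 68]
0.1 [188, 187, 187, 188, 187, 187, 186, 186, 183, 178, 170, 158, 142, 118, 108, 116, 129, 137, 138]
-0.085 -0.01 38 0.03746105825824014
-0.085 -0.12 54 0.03654022734893797
0.08 -0.01 30 0.0372888087138048
0.08 -0.12 0 None
```

The push holds steady at about 20 N into the fence and 21 N down, with the mould flush and flat. Handing in.

```bash
python3 -c "
from plant import ctrl
print(ctrl.close_job())"
```

```text
the job is handed in; nothing more can be done
None
```

I pressed the zero button to its stop, slid the mould flush against the fence with the probe, and handed in at 18 s while holding a steady diagonal push (about 20 N into the fence, 21 N down). I judged flush and plunger-in from the force jump and no visible gap along the fence; there was no direct plunger reading.

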